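# Feed a row of brass blanks into a drill jig and lock it

### The job

Load the drill jig: four brass blanks and the dark steel spacer block behind them lie in its channel as one touching row; push on the spacer with closed fingertips so that the row slides as one train under the bush plate, until the first blank is hard against the end stop and no gaps are left. Then push the red head of the locking bolt fully home, so that the bolt shuts behind the spacer. Only push: do not lift anything out of the channel, do not touch the brass blanks with the fingers, and leave the other things on the bench where they are.

Things in the scene. Friction and masses are not known exactly. Their poses are not given: they have to be found in the camera images.
- drill_jig: drill jig, fixed on the worktop; base 310 x 64 x 10 (x from -155 to 155). Origin: under the base, on the channel's centre line. +x = feed direction to the end stop, +z up, the +y side (facing the robot) carries the red-headed bolt. Channel 30 wide (y -15 to 15), floor at z = 10, between steel rails 8 wide with tops at z = 15; open above from x = -155 to 4 (jig axes, mm, here and below)
- stop_face (a point): centre of the end stop's face at jig x = 130, y = 0, z = 18; the leading blank must touch it. It lies under the far end of the bush plate
- plate_edge (a point): middle of the bush plate's front edge, jig x = 4, y = 0, on its top, z = 38. The aluminium plate with four steel bushes (to z = 41) covers the channel from x = 4 to 155, 64 wide, underside z = 30, 4 above the blanks; front pillars at x 4 to 16, |y| 23 to 32
- bolt_guide (a point): top centre of the dark steel bolt guide on the robot's side, jig x = -18, y = 45, z = 34 (it spans x -39 to 3, y 33 to 57). The keeper across the channel spans x -35 to -1, y -22 to -32, up to z = 32
- lock_bolt (a joint): locking bolt, slides along the jig's -y: 0 = drawn back as at the start (nose at y = 21), 0.040 m = fully home, end of travel (nose at y = -19). Needs about 2 N, no spring, stays where left. Bar 12 wide (x -24 to -12), z 16 to 25; with the row home the spacer's rear face is at x = -10, 2 clear of the bar; if the row is short the nose runs into the spacer
- bolt_head (a point): centre of the outer face of the bolt's round red push head (26 across, 10 thick, centre 21 above the worktop), at jig x = -18; it faces the jig's +y; at y = 101 with the bolt drawn back, 61 with it home
- blank_1_center (a point): centre of brass blank no. 1 of 4 counted from the stop end; 28 x 28 x 16 high, about 105 g, centre 8 above the channel floor, x along the feed direction. With the row home it is at jig x = 116
- blank_2_center (a point): centre of brass blank no. 2 of 4 counted from the stop end; 28 x 28 x 16 high, about 105 g, centre 8 above the channel floor, x along the feed direction. With the row home it is at jig x = 88
- blank_3_center (a point): centre of brass blank no. 3 of 4 counted from the stop end; 28 x 28 x 16 high, about 105 g, centre 8 above the channel floor, x along the feed direction. With the row home it is at jig x = 60
- blank_4_center (a point): centre of brass blank no. 4 of 4 counted from the stop end; 28 x 28 x 16 high, about 105 g, centre 8 above the channel floor, x along the feed direction. With the row home it is at jig x = 32
- spacer_center (a point): centre of the dark steel spacer block, the tail of the row, touching blank no. 4; 28 x 28 x 16 high, about 105 g, centre 8 above the channel floor, x along the feed direction. With the row home it is at jig x = 4
- needle_file: needle file, wooden handle, 13x151x13, lying just beyond the far side of the jig, parallel to it; bystander. Origin: centre of its underside
- pin_vice: pin vice, wooden handle, 12x110x12, lying off the stop end of the jig; bystander. Origin: centre of its underside
- marker: white felt marker, black cap, 14x120x15, lying to the right of the jig's entry; bystander. Origin: centre of its underside
- tin_2: closed white tin, 42 across, 18 high, behind the jig; bystander. Origin: centre of its underside
- spool_brass: spool of brass wire, 46 across, 26 high, behind the jig; bystander. Origin: centre of its underside
- tweezers_black: black tweezers, 12x122x8, to the right; bystander. Origin: centre of its underside
- blank_1: the block itself; origin at the centre of its underside, axes as its centre point
- blank_2: the block itself; origin at the centre of its underside, axes as its centre point
- blank_3: the block itself; origin at the centre of its underside, axes as its centre point
- blank_4: the block itself; origin at the centre of its underside, axes as its centre point
- spacer: the block itself; origin at the centre of its underside, axes as its centre point
Things that resemble listed ones, but are neither listed nor needed, are in the scene too. What is shaped like the blank_4 but blue, orange or purple is not meant.

How it is judged:
By the outcome, as a careful person would: the job done as asked, in the order asked, and still so for the second after the job is handed in, with the robot touching nothing.
It also fails if it takes over 42 s, if anything falls off the work surface, if the arm or the gripper's body presses on something with over 40 N, if the wrist force passes 120 N, or if a joint passes its speed limit or range.

### The arm

A 6-joint arm with a two-finger parallel gripper is mounted at the origin on a cart in front of the work surface, level with it; the furniture and walls round the work are solid. World frame = base frame: x ahead of the robot, y to its left, z up, the work surface at z = 0. Lengths are in m, angles in rad, forces in N, time in s.
With the tool pointing down it reaches from about 0.375 to 0.9 m from the base axis. Payload 3.1 kg.
Tool frame: the origin (TCP) lies at the very end of the fingers, on their centre line; the grasp point (between the pads) lies 19 mm behind it (robot.grip_depth is the distance from the TCP to the grasp point, in m); z points along the fingers, y is the direction in which the jaws open and shut (so a half turn about z gives the same grasp; the last joint's range is limited). The gripper opens to 87 mm and grips with 3 to 60 N. Pads are 19 mm wide; open, the fingers measure 117 mm over their backs; the gripper's body (75 mm by 190 mm) begins 51 mm behind the grasp point.
Start: joints at [1.028, 0.527, 1.433, -0, 1.181, -0.178], TCP at [0.223, 0.584, 0.223] pointing down, gripper open.
Joint ranges: [-3.08, 3.08], [-0.75, 2.2], [0.22, 2.44], [-1.43, 4.57], [0, 2.65], [-2.85, 2.85]. Speed limits (rad/s): [2.79, 2.79, 3.14, 3.14, 3.14, 3.14].

### API

Orientations are given as a unit quaternion [x, y, z, w].
In Python, from rig import robot gives the robot as it stands.
- The arm moves only by the tool drive_tool, never from a script. Its argument "series" is a list of rows, each a list of 7 numbers: the shift along the tool's x, y, z in m, then the turn, a rotation vector about the tool's x, y, z in degrees, then the opening, from 0 (shut) to 1 (fully open). A call has 1 to 5 rows; each row shifts and turns the commanded pose from where the row before left it, along the tool's axes as they then stand; what a row does not reach is not made up. A row lasts 1/8 s, in which the tool goes at most 62.5 mm and 10.7 degrees, less where a joint would pass 70% of its speed; a pose out of reach is approached as far as the arm can. A call is refused whole if a number of a shift passes 0.0625 or a number of a turn 10.7, either way. A call with a gripper value outside its range is refused whole. The fingers move at their own pace and stop on an object; "squeeze" is the grip in N (left out, the last holds). Time passes only in rows, so rows that do not move let the fingers close. It gives the time, the measured TCP pose, the force and the opening at its end, in the units of the state.
- robot.get_obs(): the state, without advancing time (a new reading comes with each control period).
- robot.camera(name): name is "scene" or "top"; returns (picture, depth): 400x640x3 uint8, blue, green, red; 400x640 float32, m along the optical axis (not along the pixel's ray), 0 where there is no reading.
- robot.camera_model(name): a dict with "fx", "fy", "cx", "cy" (pixels), "R" (3x3) and "t" (3): a world point X has camera coordinates R X + t. Camera axes: x right, y down, z forward; pixel columns grow to the right and rows downward; lengths in m; the calibration is good to about 2 mm. A picture is of the moment at which its call begins. camera_model takes no time and is no camera call.
- robot.hand_in(): hands the job in, once; it reports no verdict.
The state is a dict: "time": time; "q": joint angles; "joint_velocities": joint speeds; "joint_torque": joint torques, N m; "position": TCP position; "tool_rot": TCP orientation; "ft_force": force on the tool from outside, world axes, zero at the start; "moment": the same for the moment, N m; "grip_width": finger opening in m.
Only numpy, scipy, OpenCV 4.12 (cv2) and the standard library are available. Lean on these libraries where they do the work, as an engineer would, in place of code of your own. Each camera call takes 0.05 s, during which the arm holds its last target. There are 200 camera calls.

## Working session

There is one attempt and no reset: what is moved stays moved. The work goes in short steps, Python scripts to look and compute and a tool call to move; the robot and the scene stay as the last step left them, time stands still between calls to the robot, and variables do not carry over. Pictures are saved under pics/ and viewed, about 8 in all and at most 12, crops included, and the job is handed in when it is done.

Besides the shell and the picture viewer there is one more tool, called after ">>>" by a JSON object that holds its "fn" and its "kwargs". drive_tool: Moves the arm, as the interface text tells. Its arguments: {"type":"object","properties":{"series":{"type":"array"},"squeeze":{"type":"number"}},"required":["series"]}

```bash
mkdir -p pics; ls; cat > h.py <<'E'
from rig import robot
import numpy as np, cv2
def snap(n,f):
    p,d=robot.camera(n); cv2.imwrite('pics/'+f+'.png',p); np.save('pics/'+f+'.npy',d); return p,d
def w(n,u,v,z):  # pixel -> world at height z
    m=robot.camera_model(n);R=np.array(m['R']);t=np.array(m['t'])
    r=R.T@np.array([(u-m['cx'])/m['fx'],(v-m['cy'])/m['fy'],1]);c=-R.T@t
    return c+r*(z-c[2])/r[2]
def px(n,X):
    m=robot.camera_model(n);c=np.array(m['R'])@np.array(X)+np.array(m['t']);return c[0]/c[2]*m['fx']+m['cx'],c[1]/c[2]*m['fy']+m['cy']
E
python3 - <<'E'
from h import *
for n in('scene','top'):
    snap(n,n+'0'); m=robot.camera_model(n); print(n,-np.array(m['R']).T@m['t'],np.round(m['R'],2).tolist(),m['fx'])
o=robot.get_obs();print(o)
E
```

```text
pics
scene [ 0.18860925 -0.72175639  0.74188019] [[0.83, -0.55, 0.01], [-0.38, -0.58, -0.72], [0.41, 0.59, -0.69]] 449.82753991862137
top [ 0.53070338 -0.14105859  1.06020405] [[0.02, -1.0, 0.03], [-1.0, -0.02, -0.09], [0.09, -0.03, -1.0]] 389.34467137534085
{'time': 0.1, 'q': array([ 1.02752658e+00,  5.28370169e-01,  1.43375150e+00,  3.65743335e-05,
        1.18141744e+00, -1.78517215e-01]), 'joint_velocities': array([ 1.38804646e-04, -2.21964723e-03, -3.02024939e-03,  1.30369729e-06,
        5.35714734e-04,  1.78761806e-04]), 'joint_torque': array([ 9.57651264e-05, -4.40984881e+01, -1.77149159e+01,  6.34481013e-02,
        5.32611029e-02, -6.21454410e-05]), 'position': array([0.22257999, 0.58332737, 0.22167857]), 'tool_rot': array([ 1.81373697e-01,  9.83413766e-01, -9.04561038e-04, -3.59478317e-04]), 'ft_force': array([-0.23521728, -0.10127404, -0.57625999]), 'moment': array([-0.01517982,  0.03421533, -0.02448329]), 'grip_width': 0.08702057123166507}
```

View pics/top0.png

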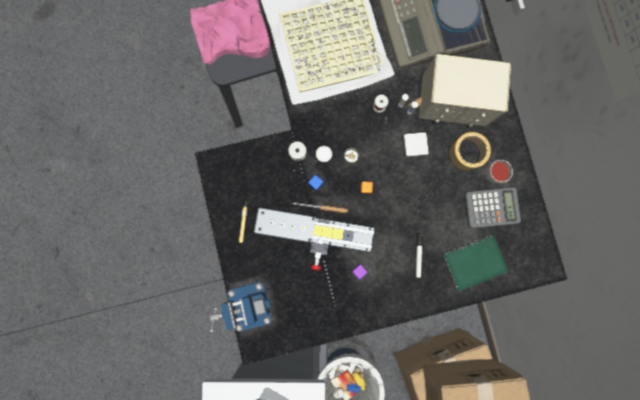

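View pics/scene0.png

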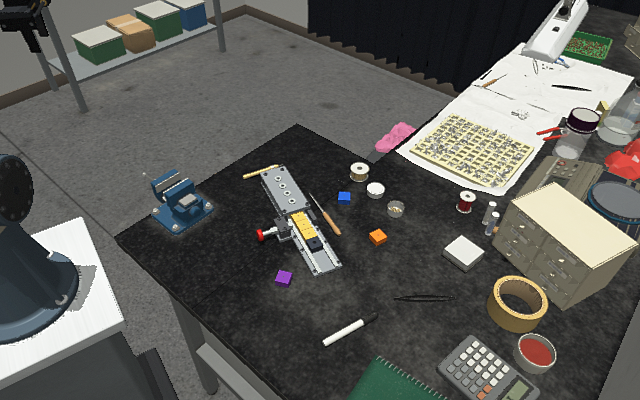

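Top view: the jig runs from about (373,238), the open entry, to (257,220), the stop end. The red head is at (317,267), and the blue, orange and purple blocks are decoys. I'll enlarge both views.

```bash
python3 - <<'E'
from h import *
a=cv2.imread('pics/top0.png')[195:285,245:385]; b=cv2.imread('pics/scene0.png')[155:285,245:355]
cv2.imwrite('pics/c1.png',cv2.resize(a,None,fx=5.7,fy=5.7,interpolation=cv2.INTER_CUBIC))
cv2.imwrite('pics/c2.png',cv2.resize(b,None,fx=4.6,fy=4.6,interpolation=cv2.INTER_CUBIC))
E
```

```text
(no output)
```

View pics/c1.png

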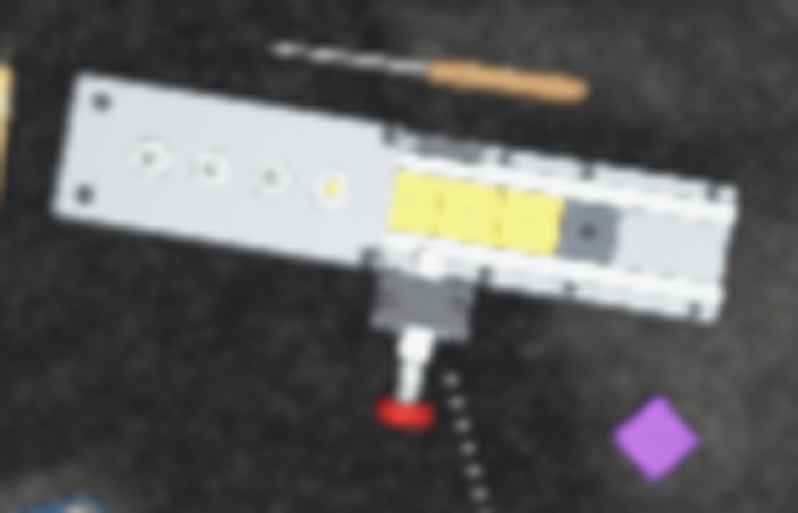

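View pics/c2.png

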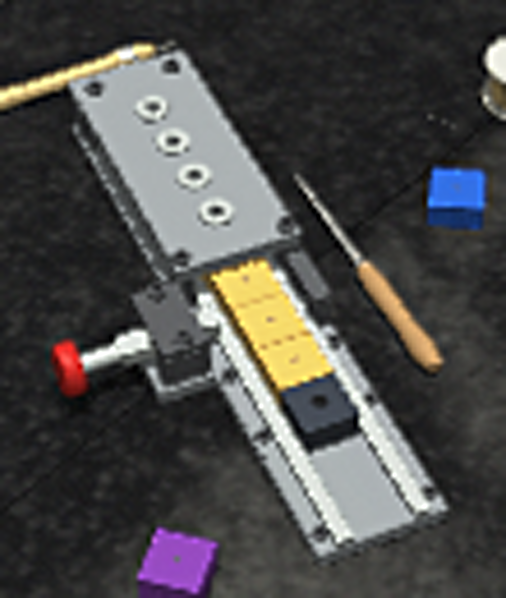

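```bash
cat >> h.py <<'E'
def jw(P,p):
    c,s=np.cos(P[2]),np.sin(P[2]);x,y,z=p
    return np.array([P[0]+c*x-s*y,P[1]+s*x+c*y,z])
E
python3 - <<'E'
from h import *
from scipy.optimize import least_squares
L=[('top',5.7,245,195,[((738,186),(-155,-32,10)),((715,322),(-155,32,10)),((77,73),(155,-32,38)),((52,212),(155,32,38)),((393,125),(4,-32,38)),((368,265),(4,32,38))]),
('scene',4.6,245,155,[((182,48),(155,-32,38)),((75,90),(155,32,38)),((298,238),(4,-32,38)),((170,275),(4,32,38)),((447,510),(-155,-32,10)),((322,560),(-155,32,10))])]
def res(P,cams=('top','scene')):
    r=[]
    for n,s,u0,v0,l in L:
        if n in cams:
            for (u,v),p in l:
                a=px(n,jw(P,np.array(p)/1000)); r+=[a[0]-((u+.5)/s-.5+u0),a[1]-((v+.5)/s-.5+v0)]
    return np.array(r)
g=[.5,-.1,1.45]
for c in (('top',),('scene',),('top','scene')):
    f=least_squares(res,g,args=(c,)); print(c,f.x,np.degrees(f.x[2]),np.round(f.fun,1))
P=f.x; np.save('P.npy',P); ci=np.linalg.inv
c,s=np.cos(P[2]),np.sin(P[2])
def tj(X): d=X[:2]-P[:2]; return np.round([1000*(c*d[0]+s*d[1]),1000*(-s*d[0]+c*d[1])],1)
for nm,q,z in (('spacer rear top',(617,233),.026),('spacer front',(562,224),.026),('head outer',(405,431),.021)):
    print(nm,tj(w('top',(q[0]+.5)/5.7-.5+245,(q[1]+.5)/5.7-.5+195,z)))
for nm,q,z in (('spacer rear top sc',(329,422),.026),('spacer front',(304,383),.026)):
    print(nm,tj(w('scene',(q[0]+.5)/4.6-.5+245,(q[1]+.5)/4.6-.5+155,z)))
for p in ((-150,0,0),(-18,101,21),(-18,61,21)): print(p,jw(P,np.array(p)/1000))
E
```

```text
('top',) [ 0.55078624 -0.12610075  1.42122656] 81.43028361169979 [-1.2  0.  -0.8 -0.3 -0.3  0.  -0.3 -0.2  1.1  0.4  1.4  0. ]
('scene',) [ 0.54851952 -0.12931333  1.41795694] 81.24294809756164 [ 0.   1.1 -1.5 -1.1  0.5 -0.5  1.5 -0.1  0.4  0.3 -1.   0.1]
('top', 'scene') [ 0.5497485  -0.1274917   1.41893542] 81.29901117546997 [-0.7  0.5 -0.4  0.2  0.3  0.3  0.2  0.1  1.7  0.8  1.9  0.4  0.   0.5
 -1.5 -1.7  0.5 -1.2  1.6 -0.8  0.4 -0.6 -0.9 -0.8]
spacer rear top [-102.2   -2. ]
spacer front [-76.2  -1.8]
head outer [-20.4 104.4]
spacer rear top sc [-100.6    1.4]
spacer front [-74.8   2. ]
(-150, 0, 0) [ 0.52705681 -0.2757654   0.        ]
(-18, 101, 21) [ 0.44718788 -0.13000548  0.021     ]
(-18, 61, 21) [ 0.48672753 -0.1360566   0.021     ]
```

>>> {"fn": "drive_tool", "kwargs": {"series": [[0, 0, 0, 0, 0, -6.1, 0], [0, 0, 0, 0, 0, -6.1, 0], [-0.045, -0.035, 0, 0, 0, 0, 0], [-0.045, -0.04, 0, 0, 0, 0, 0], [-0.045, -0.04, 0, 0, 0, 0, 0]], "squeeze": 20}}

```text
time: 0.72
position: [0.3396, 0.4484, 0.2221]
tool_rot: [0.075, 0.997, -0.0, -0.0]
ft_force: [1.5, 0.2, -0.1]
grip_width: 0.0451
```

>>> {"fn": "drive_tool", "kwargs": {"series": [[-0.045, -0.04, 0, 0, 0, 0, 0], [-0.04, -0.045, 0, 0, 0, 0, 0], [-0.04, -0.045, 0, 0, 0, 0, 0], [-0.04, -0.045, 0, 0, 0, 0, 0], [-0.035, -0.05, 0, 0, 0, 0, 0]]}}

```text
time: 1.35
position: [0.5037, 0.1954, 0.2223]
tool_rot: [0.076, 0.997, 0.0, 0.0]
ft_force: [0.8, 0.7, -0.2]
grip_width: 0.0016
```

>>> {"fn": "drive_tool", "kwargs": {"series": [[-0.03, -0.05, 0, 0, 0, 0, 0], [-0.03, -0.05, 0, 0, 0, 0, 0], [-0.03, -0.05, 0, 0, 0, 0, 0], [0, -0.06, 0, 0, 0, 0, 0], [0, -0.06, 0, 0, 0, 0, 0]]}}

```text
time: 1.98
position: [0.5504, -0.0853, 0.222]
tool_rot: [0.076, 0.997, 0.0, -0.0]
ft_force: [1.0, -0.8, 0.9]
grip_width: 0.0003
```

>>> {"fn": "drive_tool", "kwargs": {"series": [[0, -0.055, 0.01, 0, 0, 0, 0], [0, -0.055, 0.02, 0, 0, 0, 0], [0, -0.04, 0.04, 0, 0, 0, 0], [0, 0, 0.05, 0, 0, 0, 0], [0, 0, 0, 0, 0, 0, 0]]}}

```text
time: 2.6
position: [0.5247, -0.2302, 0.0988]
tool_rot: [0.077, 0.997, 0.003, -0.005]
ft_force: [0.1, 0.6, 0.7]
grip_width: 0.0003
```

```bash
cat >> h.py <<'E'
def tj(X,P=None):
    P=np.load('P.npy'); c,s=np.cos(P[2]),np.sin(P[2]); d=np.array(X[:2])-P[:2]
    return np.round([1000*(c*d[0]+s*d[1]),1000*(-s*d[0]+c*d[1])],1)
E
python3 - <<'E'
from h import *
o=robot.get_obs();print(o['position'],tj(o['position']),o['ft_force'],o['grip_width'],o['time'])
E
```

```text
[ 0.52469444 -0.23020067  0.09877129] [-105.3    9.2] [0.08347476 0.58266668 0.74577873] 0.0003074668987512264 2.6
```

>>> {"fn": "drive_tool", "kwargs": {"series": [[-0.009, -0.027, 0, 0, 0, 0, 0], [0, 0, 0.035, 0, 0, 0, 0], [0, 0, 0.025, 0, 0, 0, 0], [0, 0, 0, 0, 0, 0, 0]]}}

```text
time: 3.1
position: [0.5328, -0.2588, 0.0428]
tool_rot: [0.075, 0.997, 0.0, -0.001]
ft_force: [-0.0, 0.4, 0.4]
grip_width: 0.0002
```

```bash
python3 - <<'E'
from h import *
o=robot.get_obs();print(o['position'],tj(o['position']),o['tool_rot'],o['ft_force'],o['time'])
a=snap('top','t1')[0][195:285,285:405]; b=snap('scene','s1')[0][165:285,245:365]
a=cv2.resize(a,(533,400),interpolation=3);b=cv2.resize(b,(400,400),interpolation=3)
cv2.imwrite('pics/d1.png',cv2.resize(np.hstack([a,b]),(798,342)))
E
```

```text
[ 0.5327881  -0.25877638  0.04280194] [-132.3   -3.1] [ 7.52809383e-02  9.97162009e-01  4.59668215e-04 -7.04645485e-04] [-0.0117093   0.44034898  0.35045557] 3.1
```

View pics/d1.png

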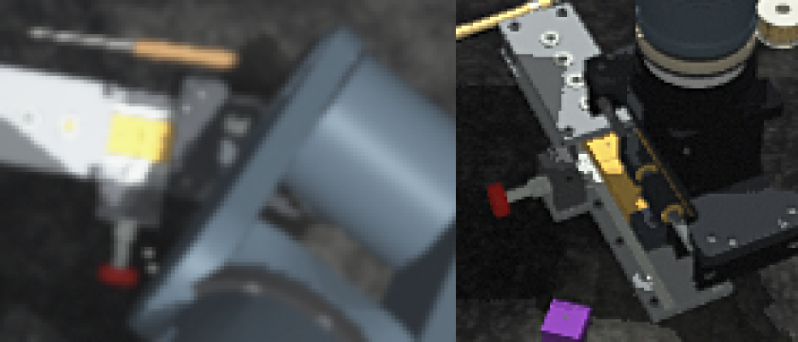

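The fingers stand in line with the channel, about 15 mm behind the spacer, with the dark block at crop pixel (655,235). I'm lowering them to just above the rail tops and starting the push.

>>> {"fn": "drive_tool", "kwargs": {"series": [[0.003, 0, 0.012, 0, 0, 0, 0], [0, 0, 0.013, 0, 0, 0, 0], [0, 0, 0, 0, 0, 0, 0]]}}

```text
time: 3.58
position: [0.5291, -0.2587, 0.0164]
tool_rot: [0.076, 0.997, 0.001, -0.001]
ft_force: [-0.8, -0.1, 0.3]
grip_width: 0.0009
```

>>> {"fn": "drive_tool", "kwargs": {"series": [[0, 0.006, 0, 0, 0, 0, 0], [0, 0.006, 0, 0, 0, 0, 0], [0, 0.005, 0, 0, 0, 0, 0], [0, 0.005, 0, 0, 0, 0, 0], [0, 0, 0, 0, 0, 0, 0]]}}

```text
time: 4.2
position: [0.5334, -0.2371, 0.0177]
tool_rot: [0.076, 0.997, -0.0, 0.0]
ft_force: [0.4, 0.0, 0.3]
grip_width: 0.0006
```

```bash
python3 - <<'E'
from h import *
o=robot.get_obs();print(o['position'],tj(o['position']),o['tool_rot'],o['ft_force'],o['time'])
E
```

```text
[ 0.53336483 -0.23707207  0.01766281] [-110.8   -0.4] [ 7.55354461e-02  9.97143117e-01 -8.03810078e-06  3.25113968e-05] [0.42473253 0.04405823 0.31665096] 4.2
```

>>> {"fn": "drive_tool", "kwargs": {"series": [[0, 0.005, 0, 0, 0, 0, 0], [0, 0.005, 0, 0, 0, 0, 0], [0, 0.005, 0, 0, 0, 0, 0], [0, 0.005, 0, 0, 0, 0, 0], [0, 0.005, 0, 0, 0, 0, 0]]}}

```text
time: 4.82
position: [0.5372, -0.2127, 0.0177]
tool_rot: [0.076, 0.997, -0.0, 0.0]
ft_force: [-0.5, -3.7, 0.3]
grip_width: 0.0004
```

>>> {"fn": "drive_tool", "kwargs": {"series": [[0, 0.005, 0, 0, 0, 0, 0], [0, 0.005, 0, 0, 0, 0, 0], [0, 0.005, 0, 0, 0, 0, 0], [0, 0.005, 0, 0, 0, 0, 0], [0, 0.005, 0, 0, 0, 0, 0]]}}

```text
time: 5.45
position: [0.541, -0.1879, 0.0177]
tool_rot: [0.076, 0.997, -0.0, 0.0]
ft_force: [0.6, -3.4, 1.3]
grip_width: 0.0006
```

```bash
python3 - <<'E'
from h import *
o=robot.get_obs();print(o['position'],tj(o['position']),o['tool_rot'],o['ft_force'],o['time'])
b=snap('scene','s2')[0][155:285,235:365]
cv2.imwrite('pics/d2.png',cv2.resize(b,(598,598),interpolation=3))
E
```

```text
[ 0.54095417 -0.1879429   0.01765788] [-61.1  -0.5] [ 7.58276008e-02  9.97120925e-01 -1.30371097e-04  1.38686170e-04] [ 0.60448041 -3.39459298  1.2547728 ] 5.45
```

View pics/d2.png

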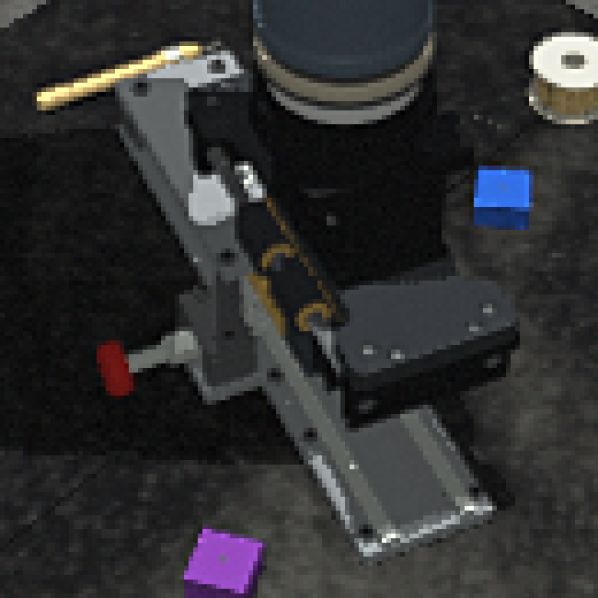

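The row is sliding as a train with 3–4 N of resistance. I'm continuing.

>>> {"fn": "drive_tool", "kwargs": {"series": [[0, 0.005, 0, 0, 0, 0, 0], [0, 0.005, 0, 0, 0, 0, 0], [0, 0.005, 0, 0, 0, 0, 0], [0, 0.005, 0, 0, 0, 0, 0], [0, 0.005, 0, 0, 0, 0, 0]]}}

```text
time: 6.12
position: [0.5446, -0.1631, 0.0176]
tool_rot: [0.076, 0.997, -0.0, 0.0]
ft_force: [-0.6, -3.8, 2.6]
grip_width: 0.0004
```

>>> {"fn": "drive_tool", "kwargs": {"series": [[0, 0.002, 0, 0, 0, 0, 0], [0, 0.002, 0, 0, 0, 0, 0], [0, 0.002, 0, 0, 0, 0, 0]]}}

```text
time: 6.5
position: [0.5455, -0.1575, 0.0176]
tool_rot: [0.076, 0.997, -0.0, 0.0]
ft_force: [-1.4, -3.8, 2.3]
grip_width: 0.0003
```

>>> {"fn": "drive_tool", "kwargs": {"series": [[0, 0.002, 0, 0, 0, 0, 0], [0, 0.0015, 0, 0, 0, 0, 0], [0, 0.001, 0, 0, 0, 0, 0]]}}

```text
time: 6.88
position: [0.5462, -0.153, 0.0176]
tool_rot: [0.076, 0.997, -0.0, 0.0]
ft_force: [-0.2, -4.7, 3.5]
grip_width: 0.0007
```

>>> {"fn": "drive_tool", "kwargs": {"series": [[0, 0.0015, 0, 0, 0, 0, 0], [0, 0.001, 0, 0, 0, 0, 0]]}}

```text
time: 7.12
position: [0.5466, -0.1505, 0.0176]
tool_rot: [0.076, 0.997, -0.0, 0.0]
ft_force: [-1.5, -4.7, 2.5]
grip_width: 0.0006
```

>>> {"fn": "drive_tool", "kwargs": {"series": [[0, 0.001, 0, 0, 0, 0, 0], [0, 0.001, 0, 0, 0, 0, 0]]}}

```text
time: 7.38
position: [0.5469, -0.1486, 0.0176]
tool_rot: [0.076, 0.997, -0.0, 0.0]
ft_force: [-0.4, -5.3, 3.3]
grip_width: 0.0
```

>>> {"fn": "drive_tool", "kwargs": {"series": [[0, 0.001, 0, 0, 0, 0, 0], [0, 0.001, 0, 0, 0, 0, 0]]}}

```text
time: 7.62
position: [0.5472, -0.1466, 0.0176]
tool_rot: [0.076, 0.997, -0.0, 0.0]
ft_force: [-1.6, -4.8, 4.1]
grip_width: 0.0003
```

>>> {"fn": "drive_tool", "kwargs": {"series": [[0, 0.001, 0, 0, 0, 0, 0], [0, 0.001, 0, 0, 0, 0, 0]]}}

```text
time: 7.88
position: [0.5474, -0.1462, 0.0176]
tool_rot: [0.075, 0.997, -0.001, 0.0]
ft_force: [-4.4, -12.2, 2.8]
grip_width: 0.0003
```

>>> {"fn": "drive_tool", "kwargs": {"series": [[0, 0.001, 0, 0, 0, 0, 0], [0, 0.0005, 0, 0, 0, 0, 0]]}}

```text
time: 8.12
position: [0.5476, -0.1462, 0.0177]
tool_rot: [0.075, 0.997, -0.002, 0.0]
ft_force: [-4.7, -16.0, 1.9]
grip_width: 0.0006
```

Hard stop: the force rose to 16 N with no motion, at a TCP of about jig x = -19. I'm backing off straight and lifting, then checking.

>>> {"fn": "drive_tool", "kwargs": {"series": [[0, 0.0005, 0, 0, 0, 0, 0], [0, 0, 0, 0, 0, 0, 0]]}}

```text
time: 8.38
position: [0.5478, -0.1462, 0.0177]
tool_rot: [0.075, 0.997, -0.003, 0.0]
ft_force: [-3.9, -16.0, 2.4]
grip_width: 0.0007
```

>>> {"fn": "drive_tool", "kwargs": {"series": [[0, -0.006, 0, 0, 0, 0, 0], [0, -0.02, 0, 0, 0, 0, 0], [0, -0.03, 0, 0, 0, 0, 0], [0, 0, -0.05, 0, 0, 0, 0], [0.03, 0, -0.05, 0, 0, 0, 0]]}}

```text
time: 9.0
position: [0.5106, -0.1946, 0.1177]
tool_rot: [0.076, 0.997, 0.0, 0.0]
ft_force: [-0.8, 0.9, 1.2]
grip_width: 0.0005
```

>>> {"fn": "drive_tool", "kwargs": {"series": [[0.06, 0, 0, 0, 0, 0, 0], [0.06, 0, 0, 0, 0, 0, 0], [0, 0, 0, 0, 0, 0, 0]]}}

```text
time: 9.38
position: [0.3844, -0.1711, 0.1169]
tool_rot: [0.077, 0.997, 0.003, -0.004]
ft_force: [1.2, 0.1, -0.4]
grip_width: 0.0004
```

```bash
python3 - <<'E'
from h import *
o=robot.get_obs();print(o['position'],tj(o['position']),o['tool_rot'],o['ft_force'],o['time'])
P=np.load('P.npy')
for x in(-12,-10,18): print(x,[np.round(px(n,jw(P,(x/1000,0,.026))),1) for n in('top','scene')])
a=snap('top','t3')[0][195:285,245:355]; b=snap('scene','s3')[0][165:285,235:355]
a=cv2.resize(a,(488,400),interpolation=3);b=cv2.resize(b,(400,400),interpolation=3)
cv2.imwrite('pics/d3.png',cv2.resize(np.hstack([a,b]),(799,360)))
E
```

```text
[ 0.38440898 -0.17112444  0.11691272] [-68.1 156.8] [ 0.07710212  0.99700773  0.00341197 -0.00438158] [ 1.15678547  0.09942107 -0.3951499 ] 9.375
-12 [array([319.2, 230.5]), array([299.6, 217.9])]
-10 [array([318.4, 230.4]), array([299.3, 217.3])]
18 [array([308. , 228.6]), array([294.3, 209.1])]
```

View pics/d3.png

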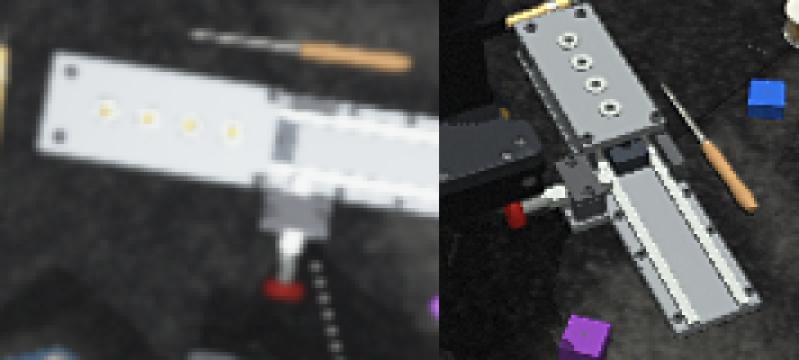

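The spacer's rear face is at top pixel (319.6,230.6), and -10 was predicted at (318.4,230.4). Brass shows in all four bushes, so the row is home. Now the bolt.

>>> {"fn": "drive_tool", "kwargs": {"series": [[-0.03, 0.05, 0.02, 0, 0, 0, 0], [0, 0, 0.04, 0, 0, 0, 0], [0, 0, 0.035, 0, 0, 0, 0], [0, 0, 0, 0, 0, 0, 0], [0, 0, 0, 0, 0, 0, 0]]}}

```text
time: 10.1
position: [0.4295, -0.131, 0.0229]
tool_rot: [0.076, 0.997, -0.0, 0.001]
ft_force: [-0.3, -0.3, 0.5]
grip_width: 0.0004
```

```bash
python3 - <<'E'
from h import *
o=robot.get_obs();print(o['position'],tj(o['position']),o['tool_rot'],o['ft_force'],o['time'])
E
```

```text
[ 0.42948172 -0.1309892   0.02287845] [-21.7 118.4] [ 7.58046232e-02  9.97122429e-01 -2.70615912e-04  6.68850263e-04] [-0.32365457 -0.34935823  0.45127818] 10.1
```

>>> {"fn": "drive_tool", "kwargs": {"series": [[0, 0.0035, 0.008, 0, 0, 0, 0], [-0.005, 0, 0, 0, 0, 0, 0], [-0.005, 0, 0, 0, 0, 0, 0], [-0.005, 0, 0, 0, 0, 0, 0], [-0.005, 0, 0, 0, 0, 0, 0]]}}

```text
time: 10.72
position: [0.4484, -0.1298, 0.0147]
tool_rot: [0.076, 0.997, 0.0, -0.0]
ft_force: [-2.7, 0.7, 1.3]
grip_width: 0.0003
```

>>> {"fn": "drive_tool", "kwargs": {"series": [[-0.005, 0, 0, 0, 0, 0, 0], [-0.005, 0, 0, 0, 0, 0, 0], [-0.004, 0, 0, 0, 0, 0, 0]]}}

```text
time: 11.1
position: [0.4626, -0.132, 0.0145]
tool_rot: [0.076, 0.997, 0.0, -0.0]
ft_force: [-2.0, 0.2, 0.8]
grip_width: 0.0003
```

>>> {"fn": "drive_tool", "kwargs": {"series": [[-0.004, 0, 0, 0, 0, 0, 0], [-0.003, 0, 0, 0, 0, 0, 0], [-0.002, 0, 0, 0, 0, 0, 0]]}}

```text
time: 11.48
position: [0.4713, -0.1334, 0.0145]
tool_rot: [0.076, 0.997, 0.0, -0.0]
ft_force: [-2.2, 1.9, 1.4]
grip_width: 0.0007
```

>>> {"fn": "drive_tool", "kwargs": {"series": [[-0.002, 0, 0, 0, 0, 0, 0], [-0.0015, 0, 0, 0, 0, 0, 0]]}}

```text
time: 11.72
position: [0.4747, -0.1339, 0.0145]
tool_rot: [0.076, 0.997, 0.0, -0.0]
ft_force: [-1.1, 1.5, 0.5]
grip_width: -0.0001
```

>>> {"fn": "drive_tool", "kwargs": {"series": [[-0.001, 0, 0, 0, 0, 0, 0], [-0.001, 0, 0, 0, 0, 0, 0]]}}

```text
time: 11.98
position: [0.4759, -0.134, 0.0145]
tool_rot: [0.076, 0.997, 0.0, -0.001]
ft_force: [-4.3, 0.9, 1.7]
grip_width: 0.0005
```

>>> {"fn": "drive_tool", "kwargs": {"series": [[-0.001, 0, 0, 0, 0, 0, 0], [-0.001, 0, 0, 0, 0, 0, 0]]}}

```text
time: 12.22
position: [0.476, -0.1339, 0.0144]
tool_rot: [0.075, 0.997, 0.001, -0.003]
ft_force: [-9.2, -0.6, 3.7]
grip_width: 0.0004
```

>>> {"fn": "drive_tool", "kwargs": {"series": [[-0.001, 0, 0, 0, 0, 0, 0], [-0.001, 0, 0, 0, 0, 0, 0], [0, 0, 0, 0, 0, 0, 0]]}}

```text
time: 12.6
position: [0.476, -0.1338, 0.0144]
tool_rot: [0.075, 0.997, 0.001, -0.005]
ft_force: [-10.6, -2.2, 5.8]
grip_width: 0.0003
```

>>> {"fn": "drive_tool", "kwargs": {"series": [[0.01, 0, 0, 0, 0, 0, 0], [0.03, 0, 0, 0, 0, 0, 0], [0.02, 0, -0.05, 0, 0, 0, 0], [0.03, -0.03, -0.05, 0, 0, 0, 0], [0.03, -0.05, 0, 0, 0, 0, 0]]}}

```text
time: 13.22
position: [0.354, -0.1973, 0.1152]
tool_rot: [0.074, 0.997, -0.004, 0.005]
ft_force: [1.6, -1.2, -1.2]
grip_width: 0.0007
```

>>> {"fn": "drive_tool", "kwargs": {"series": [[0, -0.05, 0, 0, 0, 0, 0], [0, 0, 0, 0, 0, 0, 0]]}}

```text
time: 13.48
position: [0.3459, -0.2501, 0.1131]
tool_rot: [0.079, 0.997, -0.004, 0.003]
ft_force: [0.3, 0.5, -0.4]
grip_width: 0.0004
```

```bash
python3 - <<'E'
from h import *
P=np.load('P.npy')
for p in((-18,61,21),(-18,-19,25)): print(p,[np.round(px(n,jw(P,np.array(p)/1000)),1) for n in('top','scene')])
a=snap('top','t4')[0][195:285,245:355]; b=snap('scene','s4')[0][165:265,245:345]
a=cv2.resize(a,(440,360),interpolation=3);b=cv2.resize(b,(360,360),interpolation=3)
cv2.imwrite('pics/d4.png',np.hstack([a,b]))
E
```

```text
(-18, 61, 21) [array([317.5, 253.7]), array([274.8, 229.8])]
(-18, -19, 25) [array([322.6, 223.8]), array([308.6, 217.5])]
```

View pics/d4.png

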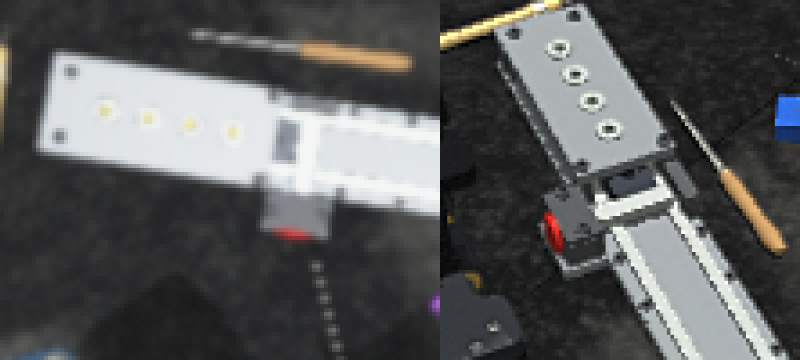

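The red head sits against the guide at top pixel about (318,254), as predicted. The bar crosses the channel behind the spacer and the bystanders are unmoved.

```bash
python3 -c "
from rig import robot
print(robot.hand_in(),robot.get_obs()['time'])"
```

```text
the job is handed in; nothing more can be done
the job is handed in; nothing more can be done
```

The drill jig is loaded and locked, and I handed the job in shortly after 13.5 s on the robot's clock (the limit is 42 s). I pushed the spacer with closed fingertips until the row met the end stop, then pushed the red bolt head to the end of its travel.

- **Row home:** the push took about 4–5 N, then rose to 16 N with no further motion. Afterwards brass showed in all four bushes, and the spacer's rear face was within about 3 mm of its predicted place, near what the cameras can resolve.
- **Bolt home:** the bolt moved with about 2 N and stopped firmly at about 10 N. The last picture shows the head against the guide at its predicted position and the bar across the channel behind the spacer. The tool stopped about 1.5 mm short of the position I had calculated, which is within the error of my jig measurement.
- **Bystanders:** those visible in the last close-up (file, pin vice) had not moved. I did not check the rest individually, but the tool went nowhere near them.
- **Not seen directly:** the end-stop contact and the absence of gaps are under the bush plate, so those rest on the force rise and the spacer's position.

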